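Show a child her lost hammer and piggy bank

ROBOT

A 6-joint arm with a two-finger parallel gripper is mounted at the origin on the work surface. World frame = base frame: x ahead of the robot, y to its left, z up, the work surface at z = 0. Lengths are in m, angles in rad, forces in N, time in s.
With the tool pointing down it reaches from about 0.375 to 0.9 m from the base axis. Payload 3.1 kg.
Tool frame: the origin (TCP) lies between the finger pads, 19 mm behind the fingertips; this is the grasp point; z points along the fingers, y is the line along which they close (so a half turn about z gives the same grasp; the last joint's range is limited). The gripper opens to 85 mm and grips with 20 to 120 N. Pads are 22 mm wide; open, the fingers measure 114 mm over their backs; the gripper's body (76 mm by 85 mm) begins 54 mm behind the grasp point. The pads swing forward as they close: fully open they stand 13 mm farther back than shut.
Start: joints at [1.018, 0.527, 1.433, -0, 1.181, -0.178], TCP at [0.228, 0.582, 0.25] pointing down, gripper open.
Joint ranges: [-3.08, 3.08], [-0.75, 2.2], [0.22, 2.44], [-1.43, 4.57], [0, 2.65], [-2.85, 2.85]. Speed limits (rad/s): [2.79, 2.79, 3.14, 3.14, 3.14, 3.14].

INTERFACE

Orientations are given as a unit quaternion [x, y, z, w].
In Python, from station import readout, cams, sign_off gives the robot as it stands.
- The arm moves only by the tool send_rows, never from a script. Its argument "commands" is text: rows parted by semicolons, each of 5 numbers parted by spaces: the finger opening in mm, from 0 to 85.4, then the shift along the tool's x, y, z each as a share of 0.02 m, from -1 to 1, then the turn about the tool's z as a share of 4 degrees, from -1 to 1. In form: grip dx dy dz spin; .... A call has 1 to 20 rows; each row shifts and turns the commanded pose from where the row before left it, along the tool's axes as they then stand; what a row does not reach is not made up. A row lasts 1/12 s, in which the tool goes at most 41.7 mm and 7.16 degrees, less where a joint would pass 70% of its speed; a pose out of reach is approached as far as the arm can. A call with a number of a shift or a turn outside -1 to 1 is refused whole. A call with a gripper value outside its range is refused whole. The fingers move at their own pace and stop on an object; "grip_force" is the grip in N (left out, the last holds). Time passes only in rows, so rows that do not move let the fingers close. It gives the time, the measured TCP pose, the force, the opening and the grip force at its end, in the units of the state.
- readout.sense(): the state, without advancing time (a new reading comes with each control period).
- cams.snapshot(name): name is "scene" or "top" or "wrist"; returns a dict with "pixels" (420x560x3 uint8, red, green, blue), "intrinsics" (3x3 intrinsics, pixels), "eye" and "rotation" of the camera in the world. Camera axes: x right, y down, z forward; pixel columns grow to the right and rows downward; lengths in m; the calibration is good to about 2 mm. The wrist camera is an equidistant fisheye: a pixel r from the principal point sees the ray r / f radians off the axis. A picture is of the moment at which its call begins. There is no depth.
- sign_off(): hands the job in; it is judged then, once.
The state is a dict: "t": time; "q": joint angles; "qd": joint speeds; "tau": joint torques, N m; "tcp_pos": TCP position; "tool_rot": TCP orientation; "force": force on the tool from outside, world axes, zero at the start; "ft_torque": the same for the moment, N m; "finger_gap": opening from 0.0 (shut) to 1.0 (fully open); "gripper_force": force on a finger pad.
Only numpy, scipy, OpenCV 4.12 (cv2) and the standard library are available. Lean on these libraries where they do the work, as an engineer would, in place of code of your own. Each camera call takes 0.05 s, during which the arm holds its last target. There are 200 camera calls.

TASK

A child has come for her lost things. Gently push the little picket gate wide open with the fingertips, without gripping it; then point straight down at the head of the toy hammer, fingertips a couple of centimetres above it, and stay there for two seconds. Then point in the same way at the coin slot of the smaller of the two piggy banks and finish there, still pointing, with the gate left wide open and none of the toys touched.

Things in the scene. Friction and masses are not known exactly. Their poses are not given: they have to be found in the camera images.
- fence: White picket fence fixed on the table. Origin: on the gate's upright hinge axis, table level. In its frame the closed gate leaf runs from x = 0 to -180 mm, bench on the -y side; it opens to the +y side, which is clear. 24 mm posts at x = 14 and -196 mm, 186 mm high with ball tops; fixed wing to x = 145 mm. Yaw varies.
- gate (a joint): Gate hinge, rad: 0 closed, to 1.45 (stop) as the free end swings away from the bench, clockwise from above. Starts at 0 to 0.35. Light friction (0.1 N m, some damping): stays where left, needs 1 to 3 N at the free end. Leaf 180 mm long: five pickets 26 mm wide, 10 mm gaps, 10 mm thick, 147 to 158 mm high; rails on the far face make it 18 mm thick.
- gate_push (a point): Point on the bench-side face of the gate leaf, 125 mm from the hinge axis, 110 mm above the table; it moves with the gate. It lies 5 mm on the bench side of the vertical plane through the hinge axis and the pickets' middle. Push here, away from the bench. Its frame turns with the leaf: x from free end to hinge, y out of the far face, z up.
- bench: Low ash bench, fixed, 200 x 540 mm (x, y), top 60 mm above the table. Origin under its middle. Its end nearest the gate is at least 60 mm from the closed gate leaf. The six toys on it stand in one row along y, in any order, about 90 mm apart.
- hammer: Wooden toy hammer lying along its own x on the bench: head (a cylinder 64 mm long across, 32 mm in diameter) at x = +60 mm, handle 16 mm thick to a 32 mm ball end at x = -70 mm. Origin midway, at its underside. The head is the end farther from the robot.
- hammer_head (a point): Top middle of the hammer head, 32 mm above the bench. Axes as the hammer's, z up. The point to point at.
- small_pig: The smaller brown ceramic piggy bank: 70 mm long with snout and tail, 46 mm wide, 54 mm high. Origin at its underside, middle; snout to its -x.
- small_pig_slot (a point): Middle of the coin slot on top of the smaller piggy bank's back, 54 mm above the bench, z up. The second point to point at.
- big_pig: The larger brown ceramic piggy bank, same shape: 110 mm long, 72 mm wide, 84 mm high. Bystander, on the bench. Origin at its underside.
- cup: Teal plastic tea cup, 66 mm wide, 58 mm high, with a handle on the side towards the robot. Bystander on the bench. Origin at its underside.
- drum: Tin drum toy, 72 mm in diameter, 61 mm high. Bystander on the bench. Origin at its underside.
- wand: Pink glitter plastic wand lying on the bench, about 180 mm long, 12 mm thick, with a 65 mm star at its +x end. Bystander. Origin at its underside, midway.
- car: Wooden toy car on the table, 90 x 60 x 57 mm. Bystander. Origin at its underside.
- ring: Wooden ring lying on the table, 70 mm in outer diameter, 20 mm high. Bystander. Origin at its underside.
Things that resemble listed ones, but are neither listed nor needed, are in the scene too. Leave any purple or yellow look-alike of the small_pig alone.

How it is judged:
By the outcome, as a careful person would: the job done as asked, in the order asked, and still so for the second after the job is handed in, with the robot touching nothing.
It also fails if it takes over 58 s, if anything falls off the work surface, if the arm or the gripper's body presses on something with over 40 N, if the wrist force passes 120 N, or if a joint passes its speed limit or range.

## Working session

There is one attempt and no reset: what is moved stays moved. The work goes in short steps, Python scripts to look and compute and a tool call to move; the robot and the scene stay as the last step left them, time stands still between calls to the robot, and variables do not carry over. Pictures are saved under pics/ and viewed, at most 10 in all, crops included, and the job is handed in when it is done.

Besides the shell and the picture viewer there is one more tool, called after ">>>" by a JSON object that holds its "op" and its "data". send_rows: Moves the arm, as the interface text tells. Its arguments: {"type":"object","properties":{"commands":{"type":"string"},"grip_force":{"type":"number"}},"required":["commands"]}

```bash
mkdir -p pics
cat > h.py <<'E'
import numpy as np,cv2,pickle
from station import readout,cams,sign_off
def snap(n,tag):
    s=cams.snapshot(n);pickle.dump(s,open(f'pics/{tag}.pkl','wb'));cv2.imwrite(f'pics/{tag}.png',s['pixels'][:,:,::-1]);return s
def ld(tag): return pickle.load(open(f'pics/{tag}.pkl','rb'))
def ray(s,u,v,fish=False):
    K=np.array(s['intrinsics']);a=np.array([(u-K[0,2])/K[0,0],(v-K[1,2])/K[1,1]])
    if fish:
        r=np.hypot(*a);d=np.r_[a/r*np.sin(r),np.cos(r)] if r>0 else np.array([0,0,1.])
    else: d=np.r_[a,1]
    return np.array(s['eye']),np.array(s['rotation'])@d
def atz(s,u,v,z,fish=False):
    e,d=ray(s,u,v,fish);return e+d*(z-e[2])/d[2]
def tri(*L):
    A=np.zeros((3,3));b=np.zeros(3)
    for e,d in L:
        d=d/np.linalg.norm(d);P=np.eye(3)-np.outer(d,d);A+=P;b+=P@e
    x=np.linalg.solve(A,b);return x,[np.linalg.norm((np.eye(3)-np.outer(d,d)/(d@d))@(x-e)) for e,d in L]
E
python3 - <<'E'
from h import *
s=readout.sense();print(s)
for n in('scene','top'):
    c=snap(n,n+'0');print(n,c['eye'],c['rotation'],c['intrinsics'])
a=cv2.imread('pics/scene0.png');b=cv2.imread('pics/top0.png')
cv2.imwrite('pics/s0.png',cv2.resize(a,(784,588)));cv2.imwrite('pics/t0.png',cv2.resize(b,(784,588)))
E
```

```text
{'t': 0.0, 'q': array([ 1.01852937e+00,  5.28462739e-01,  1.43386509e+00, -1.10237347e-05,
        1.18140498e+00, -1.78528510e-01]), 'qd': array([-5.24238954e-04,  9.11858980e-05,  1.49852457e-03,  8.35900346e-04,
       -1.61522778e-04, -9.08829641e-04]), 'tau': array([-7.40688647e-04, -4.42363715e+01, -1.78021646e+01, -1.97374256e-04,
        8.63154331e-03, -1.12284607e-05]), 'tcp_pos': array([0.22782733, 0.58128923, 0.24904752]), 'tool_rot': array([ 1.85781372e-01,  9.82590523e-01, -1.00125081e-03, -3.77599180e-04]), 'force': array([-0.4018729 , -0.18727768,  0.45321026]), 'ft_torque': array([0.03417707, 0.01726401, 0.04601942]), 'gripper_force': 0.0, 'finger_gap': 1.0003876806097316}
scene [ 1.54145772 -0.19814741  0.95366808] [ 0.67909612  0.59507273 -0.28231584 -0.32405968] [[529.6233955    0.         274.43848017]
 [  0.         529.6233955  205.13001631]
 [  0.           0.           1.        ]]
top [ 0.42320807 -0.0279483   1.17873033] [ 0.70803008 -0.70561841  0.01820171 -0.0215582 ] [[473.56544649   0.         280.57531354]
 [  0.         473.56544649 211.8510299 ]
 [  0.           0.           1.        ]]
```

View pics/s0.png

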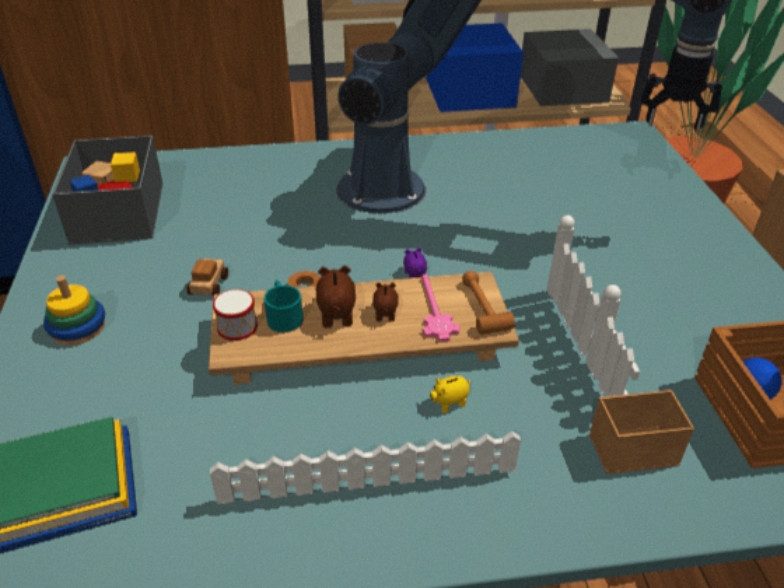

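View pics/t0.png

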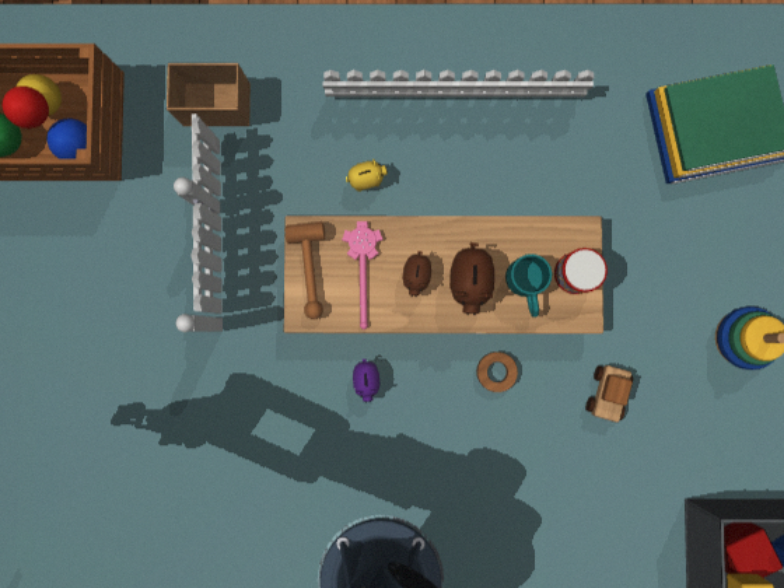

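The candidates for the small pig are the brown one on the bench at top (417,272), the larger brown one at (472,278), the purple one at (367,380) on the table and the yellow one at (367,176) on the table. The target is the brown one at (417,272): it is brown, on the bench, and the smaller of the two. The hammer head is at (306,233). The gate's hinge post is at (183,186), next to the fixed wing, and its free end is near (205,310). I'll confirm these in enlarged crops.

```bash
sed -i "s/np.array(s\['rotation'\])@d/R.from_quat(s['rotation']).apply(d)/; 1a from scipy.spatial.transform import Rotation as R" h.py
python3 - <<'E'
from h import *
a=cv2.imread('pics/scene0.png');b=cv2.imread('pics/top0.png')
# scene crop x 255..465,y 145..295 ; top crop x 120..330,y 75..245
c1=cv2.resize(a[145:295,255:465],None,fx=3.8,fy=3.8,interpolation=cv2.INTER_CUBIC)
c2=cv2.resize(b[75:245,115:325],None,fx=3.5,fy=3.5,interpolation=cv2.INTER_CUBIC)
cv2.imwrite('pics/c1.png',c1);cv2.imwrite('pics/c2.png',c2);print(c1.shape,c2.shape)
E
```

```text
(570, 798, 3) (595, 735, 3)
```

View pics/c1.png

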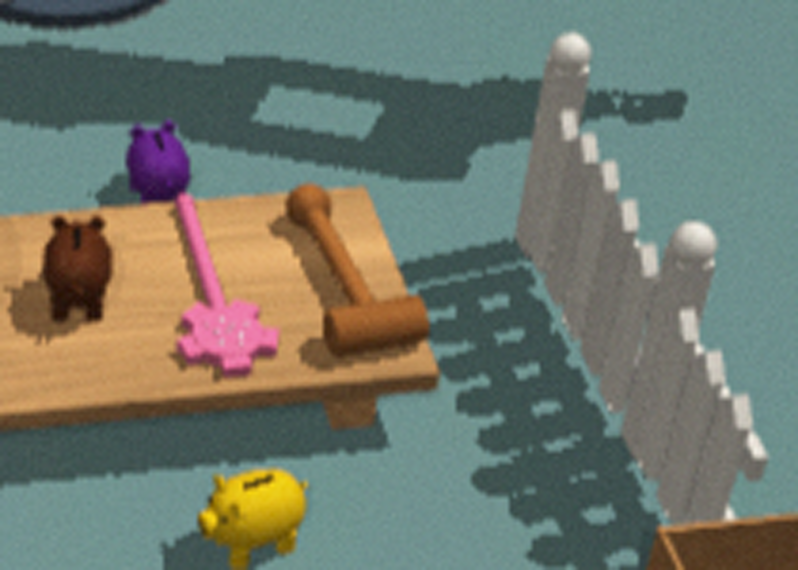

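View pics/c2.png

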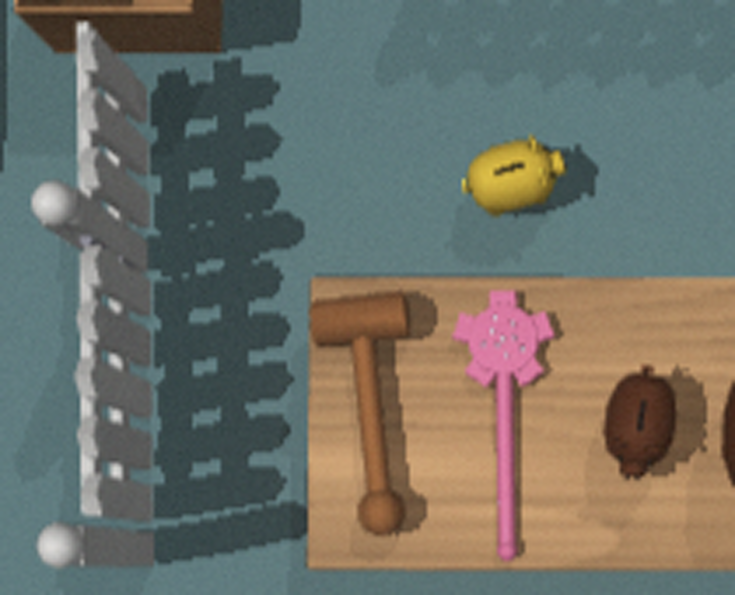

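The crops confirm the target pig, a brown one with its slot at top crop (641,414) and scene crop (77,236). The hammer head's middle is at top crop (358,319). The post balls are at (54,203) and (58,546), and the gate is nearly closed. Next I'll triangulate.

Run:
```python
from h import *
np.set_printoptions(precision=4,suppress=True)
S=ld('scene0');T=ld('top0')
sp=lambda u,v:(255+(u+.5)/3.8-.5,145+(v+.5)/3.8-.5)
tp=lambda u,v:(115+(u+.5)/3.5-.5,75+(v+.5)/3.5-.5)
for n,a,b in [('hinge',(692,243),(54,203)),('post2',(571,53),(58,546)),('slot',(77,236),(641,414)),('head',(377,320),(358,319)),('purple',(160,143),(0,0))]:
    print(n,tri(ray(S,*sp(*a)),ray(T,*tp(*b))))
f=lambda u,v,z:print((u,v),z,atz(T,*tp(u,v),z))
f(358,319,.092);f(641,414,.114)
for u,v in[(310,278),(310,570)]:f(u,v,.06)
for u,v in[(150,262),(153,512),(148,110)]:f(u,v,.0)
for u,v in[(82,512),(80,262),(80,100)]:f(u,v,.15)
f(170,125,0);f(20,10,.07);f(220,10,.07)
s=atz(S,*sp(658,530),.08);print('box corner',s)
K=T['intrinsics']
for u,v in [(168,62),(248,125),(95,45),(122,180)]: print('crate/box',(u,v),atz(T,u/1.4,v/1.4,.0),atz(T,u/1.4,v/1.4,.1))
```

```text
hinge (array([0.6498, 0.3023, 0.1721]), [np.float64(0.0008234080127319012), np.float64(0.0008234080127318061)])
post2 (array([0.439, 0.296, 0.171]), [np.float64(0.0010202778287036688), np.float64(0.001020277828703679)])
slot (array([ 0.526 , -0.0605,  0.116 ]), [np.float64(0.0009606718133091895), np.float64(0.0009606718133091771)])
head (array([0.5929, 0.128 , 0.0791]), [np.float64(0.0013533568306161668), np.float64(0.0013533568306161596)])
purple (array([0.6985, 0.1031, 0.3733]), [np.float64(0.1521616928761417), np.float64(0.15216169287614167)])
(358, 319) 0.092 [0.5906 0.1249 0.092 ]
(641, 414) 0.114 [ 0.526  -0.0615  0.114 ]
(310, 278) 0.06 [0.6236 0.1624 0.06  ]
(310, 570) 0.06 [0.4249 0.1599 0.06  ]
(150, 262) 0.0 [0.6456 0.2878 0.    ]
(153, 512) 0.0 [0.4659 0.2824 0.    ]
(148, 110) 0.0 [0.7564 0.2913 0.    ]
(82, 512) 0.15 [0.4603 0.2871 0.15  ]
(80, 262) 0.15 [0.6172 0.2916 0.15  ]
(80, 100) 0.15 [0.7203 0.2937 0.15  ]
(170, 125) 0 [0.7454 0.2752 0.    ]
(20, 10) 0.07 [0.8055 0.361  0.07  ]
(220, 10) 0.07 [0.8058 0.2245 0.07  ]
box corner [0.7944 0.2459 0.08  ]
crate/box (168, 62) [0.9158 0.3884 0.    ] [0.874  0.3531 0.1   ]
crate/box (248, 125) [0.7996 0.2408 0.    ] [0.7677 0.218  0.1   ]
crate/box (95, 45) [0.9473 0.5224 0.    ] [0.9028 0.4758 0.1   ]
crate/box (122, 180) [0.6984 0.4665 0.    ] [0.675  0.4246 0.1   ]
```

>>> {"op": "send_rows", "data": {"commands": "0 0 0 0 -0.9;0 0 0 0 -0.9;0 0 0 0 -0.9;0 0 0 0 -0.9;0 0 0 0 -0.9;0 0 0 0 -0.9;0 0 0 0 0", "grip_force": 20}}

```text
t: 0.68
tcp_pos: [0.228, 0.5815, 0.2494]
tool_rot: [-0.002, 1.0, -0.001, -0.0]
force: [0.1, 0.8, -0.0]
finger_gap: 0.01
gripper_force: 0.0
```

>>> {"op": "send_rows", "data": {"commands": "0 -0.79 -0.99 0 0;0 -0.79 -0.99 0 0;0 -0.79 -0.99 0 0;0 -0.79 -0.99 0 0;0 -0.79 -0.99 0 0;0 -0.79 -0.99 0 0;0 -0.79 -0.99 0 0;0 -0.79 -0.99 0 0;0 -0.79 -0.99 0 0;0 -0.79 -0.99 0 0;0 -0.79 -0.99 0 0;0 -0.79 -0.99 0 0;0 -0.79 -0.99 0 0;0 -0.79 -0.99 0 0;0 -0.79 -0.99 0 0;0 -0.79 -0.99 0 0;0 -0.79 -0.99 0 0;0 -0.79 -0.99 0 0;0 0 0 0 0;0 0 0 0 0"}}

```text
t: 2.35
tcp_pos: [0.5143, 0.2253, 0.2497]
tool_rot: [0.0, 1.0, 0.0, -0.0]
force: [-0.7, 0.4, -0.3]
finger_gap: -0.002
gripper_force: 0.0
```

Run:
```python
from h import *
snap('wrist','w1');snap('scene','s1')
s=readout.sense();print(s['t'],s['tcp_pos'],s['tool_rot'],s['force'],s['finger_gap'])
a=cv2.imread('pics/w1.png');b=cv2.imread('pics/s1.png')[100:300,255:495]
cv2.imwrite('pics/m1.png',np.hstack([cv2.resize(a,(430,322)),cv2.resize(b,(370,308))if 0 else cv2.copyMakeBorder(cv2.resize(b,(370,308)),0,14,0,0,0)]))
```

```text
2.45 [0.51294126 0.22661257 0.24971443] [-1.14310968e-03  9.99999103e-01  7.91139356e-05 -6.93868193e-04] [-0.16245703  0.08751245  0.7410241 ] -0.00265896974890866
```

View pics/m1.png

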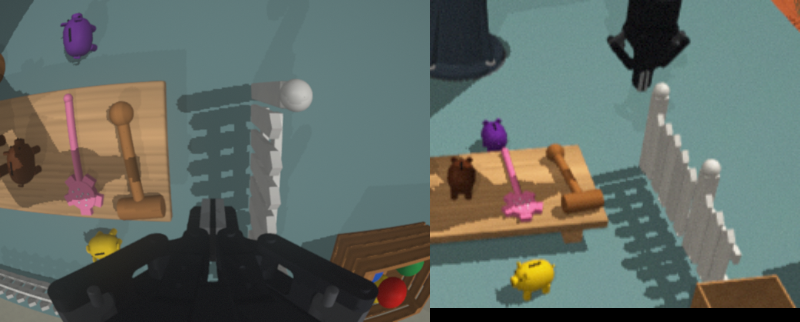

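The wrist view shows the shut fingertips between the bench and the gate, with the hammer clear. I'll lower to push height and work out the arc.

>>> {"op": "send_rows", "data": {"commands": "0 0 0 0.9 0;0 0 0 0.9 0;0 0 0 0.9 0;0 0 0 0.9 0;0 0 0 0.9 0;0 0 0 0.9 0;0 0 0 0.85 0;0 0 0 0 0;0 0 0 0 0"}}

```text
t: 3.2
tcp_pos: [0.5124, 0.2272, 0.1244]
tool_rot: [-0.002, 1.0, -0.0, -0.001]
force: [0.0, -0.4, -0.2]
finger_gap: 0.001
gripper_force: 0.0
```

Run:
```python
from h import *
H=np.array([.6358,.3019]);y=.03
p=np.array([.5129,.2265])
for th in np.arange(0,1.46,.145):
    a=np.pi+y-th;l=np.array([np.cos(a),np.sin(a)]);n=np.array([l[1],-l[0]]) # far normal
    if th==0:print(n)
    h=.011*abs(n[0])+.0145*abs(n[1])
    c=H+.125*l-n*(.005+h);d=(c-p)/.02;p=c
    print(round(th,3),c.round(4),'tool units dx %.2f dy %.2f'%(-d[0],d[1]))
```

```text
[-0.0299955   0.99955003]
0.0 [0.5115 0.2783] tool units dx 0.07 dy 2.59
0.145 [0.5093 0.2957] tool units dx 0.11 dy 0.87
0.29 [0.5094 0.3129] tool units dx -0.01 dy 0.86
0.435 [0.512  0.3303] tool units dx -0.13 dy 0.87
0.58 [0.5172 0.3475] tool units dx -0.26 dy 0.86
0.725 [0.5249 0.3641] tool units dx -0.39 dy 0.83
0.87 [0.5353 0.3797] tool units dx -0.52 dy 0.78
1.015 [0.5482 0.3938] tool units dx -0.64 dy 0.70
1.16 [0.5634 0.4059] tool units dx -0.76 dy 0.61
1.305 [0.5805 0.4157] tool units dx -0.86 dy 0.49
1.45 [0.5992 0.4228] tool units dx -0.94 dy 0.35
```

Approach the gate slowly, then sweep each segment in four rows.

>>> {"op": "send_rows", "data": {"commands": "0 0 0.5 0 0;0 0 0.5 0 0;0 0 0.4 0 0;0 0 0.3 0 0;0 0 0.2 0 0;0 0 0.2 0 0;0 0 0.2 0 0;0 0 0.2 0 0;0 0.03 0.22 0 0;0 0.03 0.22 0 0;0 0.03 0.22 0 0;0 0.03 0.22 0 0;0 0 0.22 0 0;0 0 0.22 0 0"}}

```text
t: 4.37
tcp_pos: [0.511, 0.3031, 0.1249]
tool_rot: [-0.002, 1.0, -0.0, -0.0]
force: [0.3, -1.2, 0.1]
finger_gap: -0.001
gripper_force: 0.6
```

>>> {"op": "send_rows", "data": {"commands": "0 0 0.22 0 0;0 -0.03 0.22 0 0;0 -0.03 0.22 0 0;0 -0.03 0.22 0 0;0 -0.03 0.22 0 0;0 -0.06 0.22 0 0;0 -0.06 0.22 0 0;0 -0.07 0.22 0 0;0 -0.07 0.22 0 0;0 -0.1 0.21 0 0;0 -0.1 0.21 0 0;0 -0.1 0.21 0 0;0 -0.1 0.21 0 0;0 -0.13 0.2 0 0;0 -0.13 0.2 0 0;0 -0.13 0.2 0 0;0 -0.13 0.2 0 0"}}

```text
t: 5.78
tcp_pos: [0.537, 0.3756, 0.125]
tool_rot: [-0.002, 1.0, -0.0, -0.0]
force: [-1.1, -1.5, 0.1]
finger_gap: -0.001
gripper_force: 0.5
```

Run:
```python
from h import *
snap('top','t2');snap('scene','s2')
s=readout.sense();print(s['t'],s['tcp_pos'],s['force'])
a=cv2.imread('pics/t2.png')[40:280,80:330];b=cv2.imread('pics/s2.png')[90:330,255:535]
cv2.imwrite('pics/m2.png',np.hstack([cv2.resize(a,(375,360)),cv2.resize(b,(420,360))]))
```

```text
5.8833 [0.53753047 0.37619602 0.12504645] [ 0.15683054 -0.04205924  0.97869082]
```

View pics/m2.png

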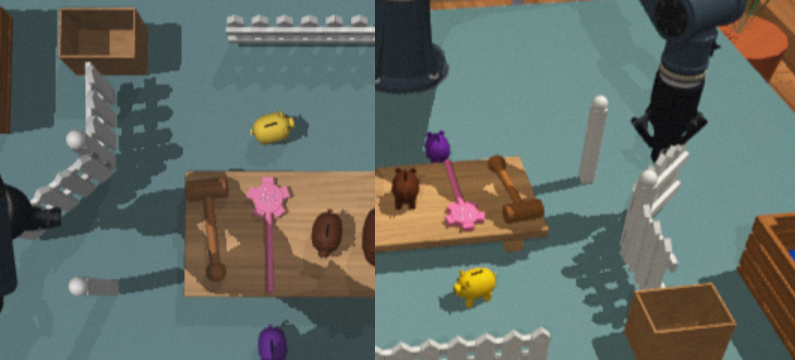

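The picture shows the gate about 55° open, with the fingers following it at about 1–2 N. I'll continue the sweep to near the stop.

>>> {"op": "send_rows", "data": {"commands": "0 -0.16 0.19 0 0;0 -0.16 0.19 0 0;0 -0.16 0.18 0 0;0 -0.16 0.17 0 0;0 -0.19 0.16 0 0;0 -0.19 0.16 0 0;0 -0.19 0.15 0 0;0 -0.19 0.15 0 0;0 -0.21 0.13 0 0;0 -0.21 0.13 0 0;0 -0.21 0.12 0 0;0 -0.21 0.12 0 0"}}

```text
t: 6.88
tcp_pos: [0.5819, 0.4125, 0.1249]
tool_rot: [-0.002, 1.0, -0.0, -0.0]
force: [-0.4, -1.9, -0.5]
finger_gap: 0.002
gripper_force: 0.5
```

>>> {"op": "send_rows", "data": {"commands": "0 -0.2 0.09 0 0;0 -0.2 0.09 0 0;0 -0.2 0.09 0 0"}}

```text
t: 7.13
tcp_pos: [0.5939, 0.418, 0.125]
tool_rot: [-0.002, 1.0, 0.0, -0.0]
force: [-0.7, -1.2, -1.0]
finger_gap: 0.004
gripper_force: 0.5
```

Run:
```python
from h import *
s=readout.sense();print(s['t'],s['tcp_pos'],s['force'],s['q'])
```

```text
7.1333 [0.59386061 0.41797464 0.12498457] [-0.7411889  -1.20476775 -1.03957377] [ 4.59812076e-01  7.99985334e-01  1.24674805e+00  7.60712229e-05
  1.09493645e+00 -1.11417097e+00]
```

>>> {"op": "send_rows", "data": {"commands": "0 -0.15 0.05 0 0;0 -0.1 0.03 0 0;0 0 0 0 0"}}

```text
t: 7.38
tcp_pos: [0.5992, 0.4197, 0.1251]
tool_rot: [-0.001, 1.0, 0.0, 0.001]
force: [0.2, 0.5, -0.7]
finger_gap: -0.003
gripper_force: 0.0
```

>>> {"op": "send_rows", "data": {"commands": "0 -0.1 0 0 0;0 0 0 0 0"}}

```text
t: 7.55
tcp_pos: [0.5999, 0.4197, 0.125]
tool_rot: [-0.002, 1.0, 0.0, -0.001]
force: [-2.1, -0.3, 0.7]
finger_gap: 0.004
gripper_force: 1.0
```

>>> {"op": "send_rows", "data": {"commands": "0 0.3 0 0 0;0 0.6 0 0 0;0 0.7 0 0 0;0 0.7 0 0 0;0 0.7 0 0 0;0 0 -0.8 0 0;0 0 0 -0.9 0;0 0 0 -0.9 0;0 0 0 -0.9 0;0 0 0 -0.9 0;0 0 0 -0.9 0;0 0 0 -0.9 0;0 0 0 -0.85 0;0 0 0 0 0"}}

```text
t: 8.72
tcp_pos: [0.5425, 0.4043, 0.2546]
tool_rot: [-0.002, 1.0, 0.002, 0.004]
force: [0.6, -0.1, 0.7]
finger_gap: 0.002
gripper_force: 0.0
```

>>> {"op": "send_rows", "data": {"commands": "0 -0.16 -0.87 0 0;0 -0.16 -0.87 0 0;0 -0.16 -0.87 0 0;0 -0.16 -0.87 0 0;0 -0.16 -0.87 0 0;0 -0.16 -0.87 0 0;0 -0.16 -0.87 0 0;0 -0.16 -0.87 0 0;0 -0.16 -0.87 0 0;0 -0.16 -0.87 0 0;0 -0.16 -0.87 0 0;0 -0.16 -0.87 0 0;0 -0.16 -0.87 0 0;0 -0.16 -0.87 0 0;0 -0.16 -0.87 0 0;0 -0.16 -0.87 0 0;0 0 0 0 0;0 0 0 0 0"}}

```text
t: 10.22
tcp_pos: [0.5923, 0.1243, 0.2492]
tool_rot: [-0.001, 1.0, 0.0, -0.0]
force: [0.2, 0.0, 0.4]
finger_gap: -0.003
gripper_force: 0.0
```

Run:
```python
from h import *
snap('top','t3');snap('wrist','w3')
s=readout.sense();print(s['t'],s['tcp_pos'],s['force'])
a=cv2.imread('pics/t3.png')[40:280,80:330];b=cv2.imread('pics/w3.png')
cv2.imwrite('pics/m3.png',np.hstack([cv2.resize(a,(313,300)),cv2.resize(b,(480,360))[:300] if 0 else cv2.resize(b,(400,300))]))
```

```text
10.3167 [0.59213637 0.12549882 0.24945327] [ 0.21202842  0.00459786 -0.62858939]
```

View pics/m3.png

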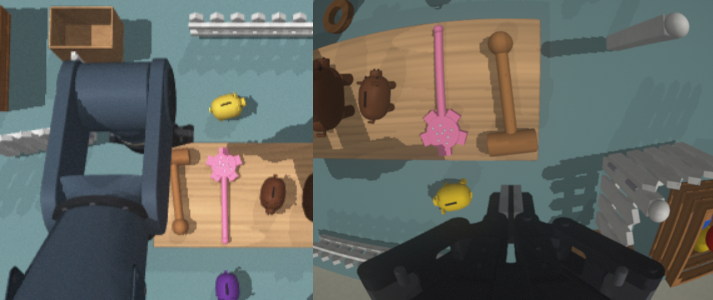

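The gate is wide open, lying left of the hinge, and the hammer head shows in the wrist view at about (512,141). I'll cross-check its position with the wrist ray and descend.

Run:
```python
from h import *
W=ld('w3');T=ld('top0')
tp=lambda u,v:(115+(u+.5)/3.5-.5,75+(v+.5)/3.5-.5)
for n,(u,v),b,z in[('head',(512,140),(358,319),.092),('slot',(373,99),(641,414),.114)]:
    w=((u-313)*1.4,v*1.4);print(n,atz(W,*w,z,True),tri(ray(W,*w,True),ray(T,*tp(*b))))
```

```text
head [0.58920002 0.12504506 0.092     ] (array([0.59108573, 0.1253837 , 0.08626469]), [np.float64(0.00048673687594509585), np.float64(0.0004867368759450854)])
slot [ 0.52859243 -0.04978484  0.114     ] (array([ 0.52867167, -0.06212782,  0.09523817]), [np.float64(0.0008232866902707412), np.float64(0.0008232866902706299)])
```

>>> {"op": "send_rows", "data": {"commands": "0 0 0 0.8 0;0 0 0 0.8 0;0 0 0 0.8 0;0 0 0 0.8 0;0 0 0 0.8 0;0 0 0 0.5 0;0 0 0 0.5 0;0 0 0 0.4 0;0 0 0 0 0;0 0 0 0 0"}}

```text
t: 11.15
tcp_pos: [0.5927, 0.1252, 0.1419]
tool_rot: [-0.002, 1.0, 0.0, -0.0]
force: [0.1, -0.4, 1.1]
finger_gap: 0.002
gripper_force: 0.0
```

Run:
```python
from h import *
snap('scene','s4');snap('wrist','w4')
s=readout.sense();print(s['t'],s['tcp_pos'],s['force'])
a=cv2.imread('pics/s4.png')[110:290,300:540];b=cv2.imread('pics/w4.png')[100:420,100:460]
cv2.imwrite('pics/m4.png',np.hstack([cv2.resize(a,(427,320)),b]))
```

```text
11.25 [0.59325277 0.12510126 0.14276017] [ 0.73468926 -0.24128202  0.50490251]
```

View pics/m4.png

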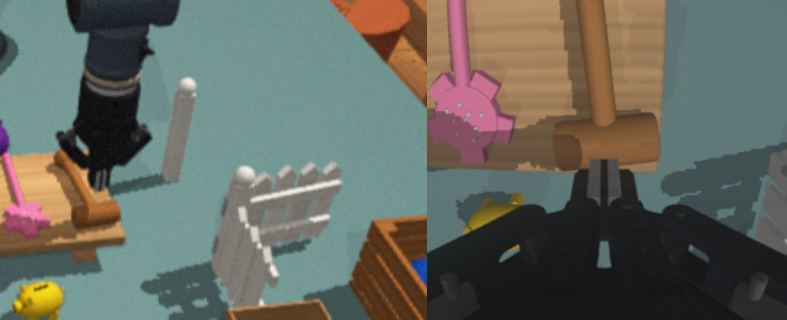

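The fingers are centred over the hammer head with no contact. I'll go 11 mm lower and hold for more than 2 s.

>>> {"op": "send_rows", "data": {"commands": "0 0.1 0 0.3 0;0 0 0 0.27 0;0 0 0 0 0;0 0 0 0 0;0 0 0 0 0;0 0 0 0 0;0 0 0 0 0;0 0 0 0 0;0 0 0 0 0;0 0 0 0 0;0 0 0 0 0;0 0 0 0 0;0 0 0 0 0;0 0 0 0 0;0 0 0 0 0;0 0 0 0 0;0 0 0 0 0;0 0 0 0 0;0 0 0 0 0;0 0 0 0 0"}}

```text
t: 12.92
tcp_pos: [0.5906, 0.125, 0.1306]
tool_rot: [-0.002, 1.0, -0.0, -0.0]
force: [0.1, 0.7, -0.0]
finger_gap: 0.003
gripper_force: 0.0
```

>>> {"op": "send_rows", "data": {"commands": "0 0 0 0 0;0 0 0 0 0;0 0 0 0 0;0 0 0 0 0;0 0 0 0 0;0 0 0 0 0;0 0 0 0 0;0 0 0 0 0;0 0 0 0 0;0 0 0 0 0;0 0 0 0 0;0 0 0 0 0;0 0 0 0 0;0 0 0 0 0;0 0 0 0 0;0 0 0 0 0;0 0 0 0 0;0 0 0 0 0"}}

```text
t: 14.42
tcp_pos: [0.5906, 0.125, 0.1306]
tool_rot: [-0.002, 1.0, 0.0, 0.0]
force: [-1.1, -0.0, -1.0]
finger_gap: -0.0
gripper_force: 0.0
```

>>> {"op": "send_rows", "data": {"commands": "0 0 0 -0.8 0;0 0 0 -0.8 0;0 0 0 -0.8 0;0 0 0 -0.8 0;0 0 0 -0.8 0;0 0.25 -0.72 0 0;0 0.25 -0.72 0 0;0 0.25 -0.72 0 0;0 0.25 -0.72 0 0;0 0.25 -0.72 0 0;0 0.25 -0.72 0 0;0 0.25 -0.71 0 0;0 0.25 -0.71 0 0;0 0.25 -0.71 0 0;0 0.25 -0.71 0 0;0 0.25 -0.71 0 0;0 0.25 -0.71 0 0;0 0.25 -0.71 0 0;0 0 0 0 0;0 0 0 0 0"}}

```text
t: 16.08
tcp_pos: [0.5247, -0.0622, 0.2095]
tool_rot: [-0.0, 1.0, 0.0, -0.001]
force: [-0.8, 0.5, 0.1]
finger_gap: 0.004
gripper_force: 0.0
```

Run:
```python
from h import *
snap('scene','s5');snap('wrist','w5')
s=readout.sense();print(s['t'],s['tcp_pos'],s['force'])
a=cv2.imread('pics/s5.png')[110:290,180:420];b=cv2.imread('pics/w5.png')[100:420,100:460]
cv2.imwrite('pics/m5.png',np.hstack([cv2.resize(a,(427,320)),b]))
```

```text
16.1833 [ 0.52547425 -0.06108267  0.20993489] [0.00580003 0.05865508 0.25131118]
```

View pics/m5.png

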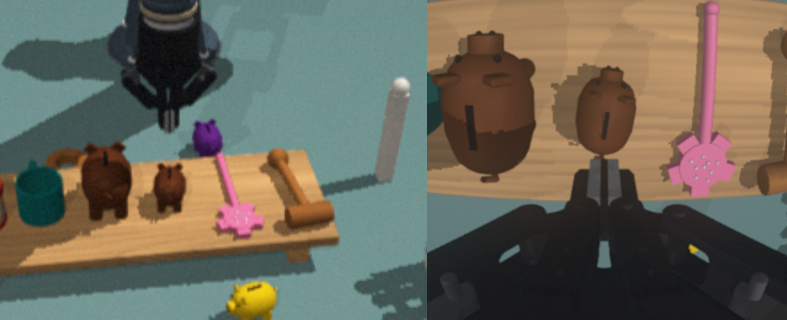

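The fingers are above the small brown pig, with its slot at wrist (605,125) and the yellow and purple ones clear. I'll check the slot's position.

Run:
```python
from h import *
W=ld('w5');T=ld('top0')
tp=lambda u,v:(115+(u+.5)/3.5-.5,75+(v+.5)/3.5-.5)
w=(278,225);print(atz(W,*w,.114,True),tri(ray(W,*w,True),ray(T,*tp(641,414))))
```

```text
[ 0.52762569 -0.06228739  0.114     ] (array([ 0.52557743, -0.06180973,  0.11952907]), [np.float64(0.0005171704430946881), np.float64(0.0005171704430947043)])
```

>>> {"op": "send_rows", "data": {"commands": "0 0 0 0.6 0;0 0 0 0.6 0;0 0 0 0.6 0;0 0 0 0.5 0;0 0 0 0.3 0;0 0 0 0.2 0;0 0 0 0 0;0 0 0 0 0;0 0 0 0 0;0 0 0 0 0;0 0 0 0 0;0 0 0 0 0"}}

```text
t: 17.18
tcp_pos: [0.5264, -0.0611, 0.155]
tool_rot: [-0.002, 1.0, -0.0, 0.0]
force: [-0.7, -0.3, -0.1]
finger_gap: -0.0
gripper_force: 0.0
```

Run:
```python
from h import *
snap('scene','s6');snap('wrist','w6')
s=readout.sense();print(s['t'],s['tcp_pos'],s['force'])
a=cv2.imread('pics/s6.png')[110:290,180:510];b=cv2.imread('pics/w6.png')[120:420,140:400]
cv2.imwrite('pics/m6.png',np.hstack([cv2.resize(a,(540,300)),b]))
```

```text
17.2833 [ 0.52633036 -0.06110024  0.15485275] [0.22939877 0.01256226 0.40420436]
```

View pics/m6.png

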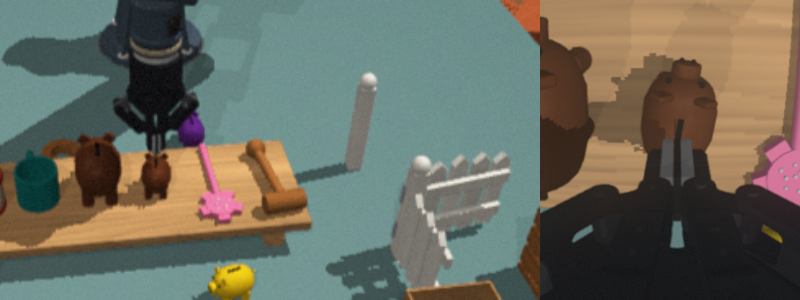

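The fingertips are about 2 cm above the slot, the toys are untouched and the gate is wide open. I'll hold here, then hand in.

>>> {"op": "send_rows", "data": {"commands": "0 0 -0.05 0 0;0 0 0 0 0;0 0 0 0 0;0 0 0 0 0;0 0 0 0 0;0 0 0 0 0;0 0 0 0 0;0 0 0 0 0;0 0 0 0 0;0 0 0 0 0;0 0 0 0 0;0 0 0 0 0;0 0 0 0 0;0 0 0 0 0;0 0 0 0 0;0 0 0 0 0;0 0 0 0 0;0 0 0 0 0;0 0 0 0 0;0 0 0 0 0"}}

```text
t: 18.95
tcp_pos: [0.5262, -0.062, 0.1546]
tool_rot: [-0.002, 1.0, -0.0, 0.0]
force: [-0.6, -0.0, 0.1]
finger_gap: 0.007
gripper_force: 0.0
```

```bash
python3 -c "
from station import readout,sign_off
print(readout.sense()['tcp_pos']);print(sign_off())"
```

```text
[ 0.52624275 -0.062018    0.15461233]
the job is handed in; nothing more can be done
None
```

The job is handed in at about 19 s: the gate is pushed wide open, the hammer head was pointed at for about 3 s, and the arm finished pointing about 2 cm above the small brown pig's coin slot, with no toys touched.

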